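Dock a tablet plate in the scanner corner and latch it

TASK

Slide the tablet plate flat across the bench into the corner of the scanner's two dark steel stops until its long edge is flush against the far stop and its short edge is flush against the side stop. Only then swing the latch arm fully round to its end stop, in front of the plate's near edge, leaving the plate seated. Do not lift or tip the plate, since the tablets would fall out, and leave the beaker, the jar and the weight where they stand.

Things in the scene. Friction and masses are not known exactly. Their poses are not given: they have to be found in the camera images.
- plate: Loose aluminium plate, 86 mm along its x, 127 mm along its y, 18 mm high, 0.3 kg, 12 white tablets in pockets on top (2 mm higher). Too wide to grip; slides. Origin: centre of its underside. Starts on the robot's side of the far stop, right of the side stop, turned at most 17 degrees from its docked direction; either end may go to the side stop.
- dock: Fixed docking corner of a low white scanner. Origin: inner corner where the faces of the two stops meet, on the bench; z up. Docked, the plate has its 127 mm edge on the far stop and its 86 mm edge on the side stop: its origin at x = -43, y = -63.5 mm in this frame, axes parallel. The scanner body fills x = 30 to 115, y = -138 to 12 mm, 35 mm high.
- far_stop (a point): Middle of the far stop's face, 11 mm above the bench: a dark steel bar in front of the scanner, face at x = 0 of the dock frame, facing its -x, from y = 12 to -138 mm, 12 mm thick, 22 mm high.
- side_stop (a point): Middle of the side stop's face, 11 mm above the bench: a dark steel bar, face at y = 0 of the dock frame, facing its -y, from x = 0 to -78 mm, 12 mm thick, 22 mm high.
- latch (a joint): Latch arm turning level on an upright pivot by the side stop's near end; light friction, stays where left. In rad, growing counter-clockwise seen from above: 0 (open) the arm points along (-1, +1) in the dock's x, y, away from the plate; 0.785 along -x; 2.356 (closed, end stop) along -y, 2 mm clear of the docked plate's near edge. Starts at 0 to 0.7.
- latch_pivot (a point): Point on the latch's pivot axis, 12 mm above the bench, at x = -94, y = 12 mm in the dock frame.
- latch_knob (a point): Point on the axis of the latch's upright round black knob, 45 mm above the bench. The knob is 15 mm in diameter, its top is 62 mm above the bench, and it stands 72 mm from the pivot on a flat dark steel arm 12 mm wide and 80 mm long, 7 to 17 mm above the bench.
- beaker: Glass beaker, 66 mm across, 85 mm high, standing left of the dock; bystander. Origin: centre of its underside.
- jar: Amber glass jar with a white cap, 60 mm across, 90 mm high, standing right of the dock; bystander. Origin: centre of its underside.
- weight: Steel check weight with a small knob on top, 32 mm across, 44 mm high, standing left of the latch; bystander. Origin: centre of its underside.
There are look-alikes about, which are no part of the job. What is meant by the plate is not pink or yellow, and is the smaller of those in its own colour.

How it is judged (in metres and radians):
On the way:
1. the plate is flush against both stops (within 2.5 mm and 0.025 rad) while the latch is not yet closed (below 1.9 rad) (x of plate in the frame of dock between -0.0455 and -0.0405 m and y of plate in the frame of dock between -0.066 and -0.061 m and angle between the x axis of plate and the x axis of dock, either way round below 0.025 rad and height (world z) of plate below 0.003 m and angle between plate's own z axis and vertical below 0.03 rad and value of joint latch below 1.9 rad), for 0.2 s.
At the end, for the whole second after the job is handed in: The plate lies flat and at rest on the bench, its origin within 2.5 mm of the docked position along each dock axis and its edges within 0.025 rad of the stops; the latch is closed (joint above 2.26 rad) and at rest (x of plate in the frame of dock between -0.0455 and -0.0405 m and y of plate in the frame of dock between -0.066 and -0.061 m and angle between the x axis of plate and the x axis of dock, either way round below 0.025 rad and height (world z) of plate below 0.003 m and angle between plate's own z axis and vertical below 0.03 rad and value of joint latch above 2.26 rad and linear speed of plate below 0.01 m/s and velocity of joint latch below 0.05 rad/s); the robot touches nothing.
It fails at once if the plate is lifted or tipped (12 mm or 0.17 rad) (height (world z) of plate above 0.012 m or angle between plate's own z axis and vertical above 0.17 rad).
It fails at once if the beaker, the jar or the weight is moved by more than 20 mm or tipped over (distance of any of beaker, jar, weight from where it was at the start of the episode above 0.02 m or angle between any of beaker, jar, weight's own z axis and vertical above 0.3 rad).
It also fails if it takes over 62 s, if anything falls off the work surface, if the arm or the gripper's body presses on something with over 40 N, if the wrist force passes 120 N, or if a joint passes its speed limit or range.

ROBOT

A 6-joint arm with a two-finger parallel gripper is mounted at the origin on the work surface. World frame = base frame: x ahead of the robot, y to its left, z up, the work surface at z = 0. Lengths are in mm, angles in rad, forces in N, time in s.
With the tool pointing down it reaches from about 325 to 775 mm from the base axis. Payload 5.5 kg.
Tool frame: the origin (TCP) lies on the centre line of the jaws, within the pads' length; the fingertips stand env.tip_reach ahead of it and the grasp point (between the pads) lies 11 mm behind it (env.tip_reach is the distance from the TCP to the fingertips, in mm); z points along the fingers, y is the line along which they close (so a half turn about z gives the same grasp; the last joint's range is limited). The gripper opens to 85 mm and grips with 20 to 120 N. Pads are 22 mm wide; open, the fingers measure 114 mm over their backs; the gripper's body (76 mm by 85 mm) begins 54 mm behind the grasp point. The pads swing forward as they close: fully open they stand 13 mm farther back than shut.
Start: joints at [-1.164, 0.091, 1.231, -0, 1.82, -0.057], TCP at [268.412, -536.63, 239.275] pointing down, gripper open.
Joint ranges: [-2.87, 2.87], [-0.86, 2.18], [0.17, 2.46], [-1.51, 4.65], [0.06, 2.69], [-2.65, 2.65]. Speed limits (rad/s): [2.57, 2.57, 3.01, 3.14, 3.14, 3.14].

INTERFACE

Orientations are given as a unit quaternion [x, y, z, w].
In Python, from rig import env gives the robot as it stands. The module is installed in compiled form; this text tells all that it offers.
- The arm moves only by the tool step_arm, never from a script. Its argument "steps" is one flat list of numbers, 7 for each row, row after row: the shift along the tool's x, y, z each as a share of 20 mm, from -1 to 1, then the turn, a rotation vector about the tool's x, y, z each as a share of 4 degrees, from -1 to 1, then the finger opening in mm, from 0 to 85.4. A call has 1 to 10 rows; each row shifts and turns the commanded pose from where the row before left it, along the tool's axes as they then stand; what a row does not reach is not made up. A row lasts 1/12 s, in which the tool goes at most 41.7 mm and 7.16 degrees, less where a joint would pass 70% of its speed; a pose out of reach is approached as far as the arm can. A call with a number of a shift or a turn outside -1 to 1 is refused whole. A call with a gripper value outside its range is refused whole. The fingers move at their own pace and stop on an object; "squeeze" is the grip in N (left out, the last holds). Time passes only in rows, so rows that do not move let the fingers close. It gives the time, the measured TCP pose, the force, the opening and the grip force at its end, in the units of the state.
- env.get_obs(): the state, without advancing time (a new reading comes with each control period).
- env.snapshot(name): name is "side" or "top"; returns (picture, depth): 420x560x3 uint8, red, green, blue; 420x560 float32, mm along the optical axis (not along the pixel's ray), 0 where there is no reading.
- env.camera_params(name): a dict with "fx", "fy", "cx", "cy" (pixels), "R" (3x3) and "t" (3): a world point X has camera coordinates R X + t. Camera axes: x right, y down, z forward; pixel columns grow to the right and rows downward; lengths in mm; the calibration is good to about 2 mm. A picture is of the moment at which its call begins. camera_params takes no time and is no camera call.
- env.job_done(): hands the job in; it is judged then, once.
The state is a dict: "t": time; "joint_positions": joint angles; "joint_vel": joint speeds; "joint_efforts": joint torques, N m; "position": TCP position; "ee_rot": TCP orientation; "contact_force": force on the tool from outside, world axes, zero at the start; "wrist_torque": the same for the moment, N m; "grip_width": finger opening in mm; "grasp_force": force on a finger pad.
Only numpy, scipy, OpenCV 4.12 (cv2) and the standard library are available. Lean on these libraries where they do the work, as an engineer would, in place of code of your own. Each camera call takes 0.05 s, during which the arm holds its last target. There are 200 camera calls.

## Working session

There is one attempt and no reset: what is moved stays moved. The work goes in short steps, Python scripts to look and compute and a tool call to move; the robot and the scene stay as the last step left them, time stands still between calls to the robot, and variables do not carry over. Pictures are saved under pics/ and viewed, at most 10 in all, crops included, and the job is handed in when it is done.

Besides the shell and the picture viewer there is one more tool, called after ">>>" as name(argument=value, ...) on one line, values as JSON. step_arm: Moves the arm, as the interface text tells. Shift numbers are shares of 20 mm and turn numbers shares of 4 degrees, none past 1 either way. Its arguments: {"type":"object","properties":{"steps":{"type":"array","items":{"type":"number"}},"squeeze":{"type":"number"}},"required":["steps"]}

```bash
mkdir -p pics; python3 - <<'E'
from rig import env
import cv2,numpy as np
for n in("top","side"):
    p,d=env.snapshot(n); cv2.imwrite(f"pics/{n}0.png",p[:,:,::-1]); np.save(f"{n}0.npy",d); np.save(f"{n}0c.npy",p)
    print(n,env.camera_params(n))
print(env.tip_reach,env.get_obs())
E
```

```text
top {'fx': 416.19458608775295, 'fy': 416.19458608775295, 'cx': 284.7645379268226, 'cy': 213.17063470243895, 'R': array([[ 0.01925559, -0.9996714 ,  0.01692064],
       [-0.99409785, -0.02094994, -0.10644516],
       [ 0.10676467, -0.01477111, -0.99417459]]), 't': array([  4.92359388, 538.60742649, 933.71409144])}
side {'fx': 432.60676930848916, 'fy': 432.60676930848916, 'cx': 281.54532451900286, 'cy': 208.84968236015646, 'R': array([[-0.94011746, -0.34073192, -0.00899577],
       [-0.22823984,  0.64890217, -0.72583232],
       [ 0.25315161, -0.68031444, -0.68781286]]), 't': array([501.14406249, 167.47191563, 917.28123162])}
8.0 {'t': 0.1, 'joint_positions': array([-1.16367401e+00,  9.17957303e-02,  1.23178087e+00,  2.18377150e-06,
        1.81984001e+00, -5.66971360e-02]), 'joint_vel': array([ 3.43702582e-05, -2.33251555e-03, -2.40802594e-03, -1.30484404e-03,
        1.14152596e-03, -7.12469559e-04]), 'joint_efforts': array([ 3.35451186e-03, -4.60216177e+01, -4.19219148e+01,  1.15752732e-04,
        1.05774493e-02, -2.59686681e-05]), 'position': array([ 268.31973284, -536.37516964,  238.24797315]), 'ee_rot': array([ 9.73228778e-01,  2.29836710e-01, -1.57931694e-04, -8.98200952e-04]), 'contact_force': array([ 0.29512884, -0.39425776, -0.75624751]), 'wrist_torque': array([-0.00283766, -0.01100605,  0.006563  ]), 'grasp_force': 0.0, 'grip_width': 85.34163426529568}
```

View pics/top0.png

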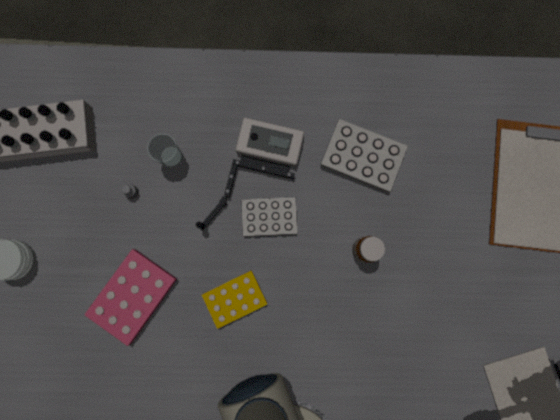

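View pics/side0.png

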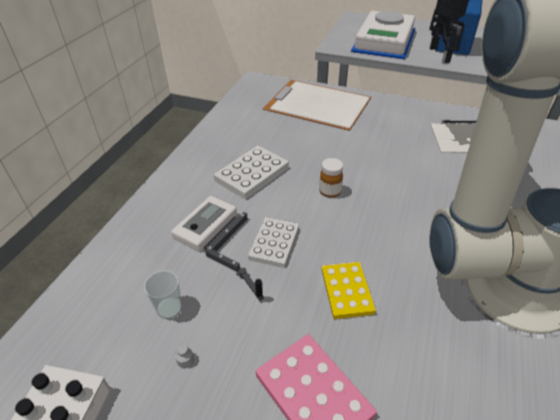

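The top view shows the small silver plate at about (270,217). The dock's far stop runs (238,163)–(295,175), the side stop is around (232,180), and the latch knob is at (201,226). The jar is at (371,249), the beaker at (165,150) and the weight at (130,191). The larger silver plate at (364,156) is a decoy.

```bash
cat > h.py <<'E'
from rig import env
import cv2,numpy as np
def ray(n,uv,z):
    c=env.camera_params(n);R,t=c["R"],c["t"];uv=np.atleast_2d(uv).astype(float)
    d=np.c_[(uv[:,0]-c["cx"])/c["fx"],(uv[:,1]-c["cy"])/c["fy"],np.ones(len(uv))]@R
    o=-R.T@t
    return (o+d*((z-o[2])/d[:,2])[:,None])[:,:2]
def blob(n,p,seed,z,thr):
    """bright region containing seed -> oriented rect in world on plane z"""
    g=cv2.cvtColor(p,cv2.COLOR_RGB2GRAY)
    m=(g>thr).astype(np.uint8)
    m=cv2.morphologyEx(m,cv2.MORPH_OPEN,np.ones((2,2)))
    k,l=cv2.connectedComponents(m,connectivity=4)
    lab=l[seed[1]-8:seed[1]+9,seed[0]-8:seed[0]+9];lab=lab[lab>0]
    i=np.bincount(lab).argmax()
    ys,xs=np.nonzero(l==i)
    w=ray(n,np.c_[xs,ys],z).astype(np.float32)
    (c,s,a)=cv2.minAreaRect(w)
    return np.round(c,1),np.round(s,1),round(a,1),len(xs)
E
python3 - <<'E'
from h import *
T=np.load("top0c.npy");S=np.load("side0c.npy")
for thr in(95,110,125,140,155):
    for n,p,s,z in(("top",T,(270,217),18),("top",T,(255,133),35),("side",S,(274,242),18),("side",S,(195,232),35)):
        try: print(thr,n,z,*blob(n,p,s,z,thr))
        except Exception as e: print(thr,n,e)
print("knob top",ray("top",(200,226.5),62),"jar",ray("top",(371,249),90),"beaker",ray("top",(163,148),85),"weight",ray("top",(129,190),44))
for nm,p,(x0,x1,y0,y1) in(("top",T,(185,305,110,245)),("side",S,(165,305,190,305))):
    cv2.imwrite(f"pics/{nm}crop.png",cv2.resize(p[y0:y1,x0:x1,::-1],None,fx=4.4 if nm=="top" else 5,fy=4.4 if nm=="top" else 5,interpolation=cv2.INTER_CUBIC))
E
```

```text
95 top 18 [530.6  49.7] [ 86.3 127.8] 3.8 1303
95 top 35 [706.9  53.2] [146.2  81.3] 78.1 1115
95 side 18 [ 983.8 -440.1] [2412.  2049.6] 18.3 201119
95 side 35 [ 967.6 -414.2] [2356.5 2002.4] 18.3 201119
110 top 18 [530.4  50.4] [ 82.4 124.6] 3.8 967
110 top 35 [706.7  52.9] [142.4  78. ] 78.0 920
110 side 18 [1000.3 -434.7] [2377.4 2049.6] 18.3 193175
110 side 35 [ 983.7 -408.9] [2322.7 2002.4] 18.3 193175
125 top 18 [531.3  34.8] [2.3 2.3] 1.2 4
125 top 35 [721.1 106.7] [2.4 2.3] 1.6 4
125 side 18 [ 695.5 -551.4] [1496.  2055.9] 19.7 152850
125 side 35 [ 685.9 -523. ] [1461.6 2008.6] 19.7 152850
140 top attempt to get argmax of an empty sequence
140 top attempt to get argmax of an empty sequence
140 side 18 [ 674.5 -558.7] [1443.8 2055.3] 19.7 144238
140 side 35 [ 665.3 -530. ] [1410.6 2008. ] 19.7 144238
155 top attempt to get argmax of an empty sequence
155 top attempt to get argmax of an empty sequence
155 side 18 [ 583.2 -573.1] [1186.6 2124.5] 14.5 118569
155 side 35 [ 576.2 -544.2] [1159.3 2075.6] 14.5 118569
knob top [[501.15354922 203.58611713]] jar [[ 458.1941559  -170.37024072]] beaker [[671.02417503 287.54467767]] weight [[582.28460107 371.29581828]]
```

View pics/topcrop.png

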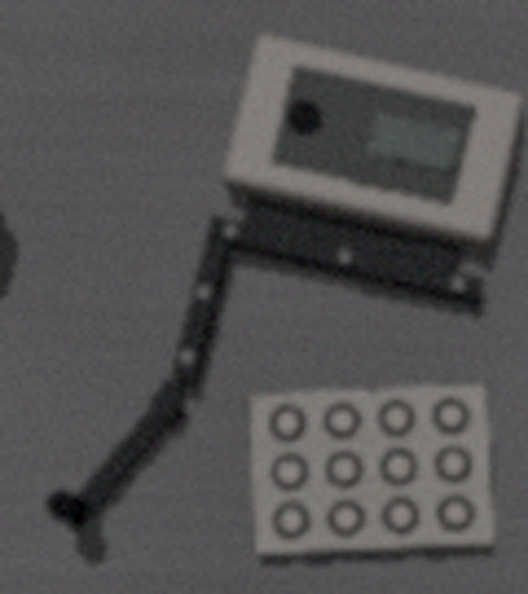

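View pics/sidecrop.png

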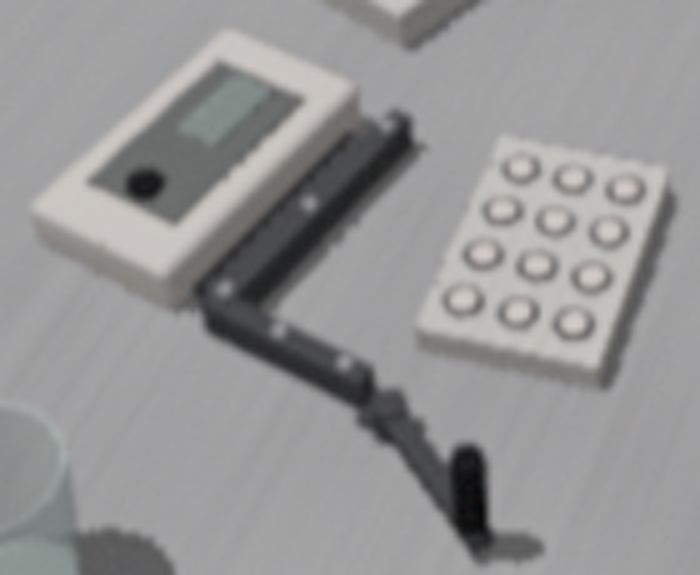

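The crops agree: the far stop faces the plate, the side stop is on the left, the latch is at about 0.37 rad, and the plate is turned about 16° from docked. First I turn the tool to the dock direction.

```bash
cat >> h.py <<'E'
YAW=np.radians(-12.0); O=np.array([649.0,129.7])
RD=np.array([[np.cos(YAW),-np.sin(YAW)],[np.sin(YAW),np.cos(YAW)]])
def w2d(p): return (np.asarray(p)-O)@RD
def d2w(p): return O+RD@np.asarray(p)
def st(dock=None,z=None):
    """print pose in dock frame; with a target, shift needed in tool axes in rows-of-20mm shares"""
    from scipy.spatial.transform import Rotation as Ro
    o=env.get_obs();P=o["position"];R=Ro.from_quat(o["ee_rot"]).as_matrix()
    print("t %.2f"%o["t"],"world",P.round(1),"dock",w2d(P[:2]).round(1),"yaw-dock %.1f"%(np.degrees(np.arctan2(R[1,0],R[0,0])+12*np.pi/180)),"F",o["contact_force"].round(1),"w %.1f"%o["grip_width"],"j6 %.2f"%o["joint_positions"][5],"tip",env.tip_reach)
    if dock is not None:
        T=np.r_[d2w(dock),z]; print("shift shares",(R.T@(T-P)/20).round(2))
E
python3 - <<'E'
from h import *
print("pivot",w2d(ray("top",(224.8,203.2),17)),"screws",w2d(ray("top",np.array([[232,231],[345,256],[459,284],[204,291],[187,357]])/4.4+[185-.5,110-.5],22)))
c=np.array([[205,283],[282,331],[345,362],[308,204],[395,122]])/5+[164.5,189.5]
print("side screws?",w2d(ray("side",np.array([[225,288],[280,330],[345,362],[308,203],[392,121]])/5+[164.5,189.5],22)))
print("side plate corners",w2d(ray("side",np.array([[505,138],[668,168],[605,370],[420,330]])/5+[164.5,189.5],18)))
print("plate top",w2d([530.5,50]))
E
```

```text
pivot [[-92.44723527   7.67239034]] screws [[   8.68701343    2.11336223]
 [   9.36182443  -59.85982539]
 [   8.57122945 -122.6699824 ]
 [ -26.41334855    8.83776723]
 [ -63.04008708    9.05941982]]
side screws? [[   9.02167355    3.88875622]
 [ -27.54752833   10.59844862]
 [ -63.14109384   10.25180104]
 [   9.25849611  -58.30278378]
 [   7.86348435 -124.07920011]]
side plate corners [[ -43.4840523  -146.3064239 ]
 [-121.59294052 -169.95072795]
 [-160.85814661  -48.20260387]
 [ -78.47143002  -24.57771462]]
plate top [ -99.33992893 -102.59589914]
```

>>> step_arm(steps=[0,0,0,0,0,0.97,70,0,0,0,0,0,0.97,70,0,0,0,0,0,0.97,70,0,0,0,0,0,0.97,70,0,0,0,0,0,0.97,70,0,0,0,0,0,0.97,70,0,0,0,0,0,0.97,70,0,0,0,0,0,0.97,70,0,0,0,0,0,0.97,70,0,0,0,0,0,0.97,70])

```text
t: 0.93
position: [268.3, -536.5, 238.6]
ee_rot: [0.994, -0.108, -0.0, -0.001]
contact_force: [0.1, 0.2, -0.4]
grip_width: 70.2
grasp_force: 0.0
```

```bash
python3 -c "
from h import *
st((-181,-105),60)"
```

```text
t 0.93 world [ 268.3 -536.5  238.6] dock [-233.8 -730.8] yaw-dock -0.4 F [ 0.1  0.2 -0.4] w 70.2 j6 0.62 tip 8.0
shift shares [  2.42 -31.3    8.96]
```

```bash
sed -i 's/O=np.array(\[649.0,129.7\])/O=np.array([652.4,132.2])/' h.py
```

>>> step_arm(steps=[0.08,-0.98,0,0,0,0,70,0.08,-0.98,0,0,0,0,70,0.08,-0.98,0,0,0,0,70,0.08,-0.98,0,0,0,0,70,0.08,-0.98,0,0,0,0,70,0.08,-0.98,0,0,0,0,70,0.08,-0.98,0,0,0,0,70,0.08,-0.98,0,0,0,0,70,0.08,-0.98,0,0,0,0,70,0.08,-0.98,0,0,0,0,70])

```text
t: 1.77
position: [325.6, -347.4, 238.8]
ee_rot: [0.994, -0.107, -0.0, -0.0]
contact_force: [0.3, 0.0, 0.6]
grip_width: 70.1
grasp_force: 0.0
```

>>> step_arm(steps=[0.08,-0.98,0,0,0,0,70,0.08,-0.98,0,0,0,0,70,0.08,-0.98,0,0,0,0,70,0.08,-0.98,0,0,0,0,70,0.08,-0.98,0,0,0,0,70,0.08,-0.98,0,0,0,0,70,0.08,-0.98,0,0,0,0,70,0.08,-0.98,0,0,0,0,70,0.08,-0.98,0,0,0,0,70,0.08,-0.98,0,0,0,0,70])

```text
t: 2.6
position: [382.7, -159.3, 238.9]
ee_rot: [0.994, -0.107, -0.0, -0.0]
contact_force: [0.2, -0.1, -0.1]
grip_width: 70.1
grasp_force: 0.0
```

>>> step_arm(steps=[0.08,-0.98,0.7,0,0,0,70,0.08,-0.98,0.7,0,0,0,70,0.08,-0.98,0.7,0,0,0,70,0.08,-0.98,0.7,0,0,0,70,0.08,-0.98,0.7,0,0,0,70,0.08,-0.98,0.7,0,0,0,70,0.08,-0.98,0.7,0,0,0,70,0.08,-0.98,0.7,0,0,0,70,0.08,-0.98,0.7,0,0,0,70,0.08,-0.98,0.7,0,0,0,70])

```text
t: 3.43
position: [439.7, 28.9, 98.2]
ee_rot: [0.994, -0.106, -0.0, 0.0]
contact_force: [-0.1, 0.3, 0.0]
grip_width: 69.7
grasp_force: 0.0
```

```bash
python3 -c "
from h import *
st((-184,-108),30)"
```

```text
t 3.43 world [439.7  28.9  98.2] dock [-186.6 -145.3] yaw-dock -0.2 F [-0.1  0.3  0. ] w 69.7 j6 1.77 tip 8.0
shift shares [ 0.12 -1.87  3.41]
```

>>> step_arm(steps=[0.03,-0.47,0.95,0,0,0,70,0.03,-0.47,0.95,0,0,0,70,0.03,-0.47,0.95,0,0,0,70,0.03,-0.47,0.95,0,0,0,70,0,0,0,0,0,0,70,0,0,0,0,0,0,70])

```text
t: 3.93
position: [449.0, 64.2, 22.1]
ee_rot: [0.994, -0.106, -0.002, 0.0]
contact_force: [-0.3, -0.5, 0.3]
grip_width: 70.2
grasp_force: 0.0
```

```bash
python3 - <<'E'
from h import *
st((-184,-108),13)
p,d=env.snapshot("side"); cv2.imwrite("pics/s1.png",cv2.resize(p[190:330,200:390,::-1],None,fx=4,fy=4,interpolation=cv2.INTER_CUBIC))
E
```

```text
t 3.93 world [449.   64.2  22.1] dock [-184.8 -108.8] yaw-dock -0.2 F [-0.3 -0.5  0.3] w 70.2 j6 1.85 tip 8.0
shift shares [ 0.04 -0.04  0.46]
```

View pics/s1.png

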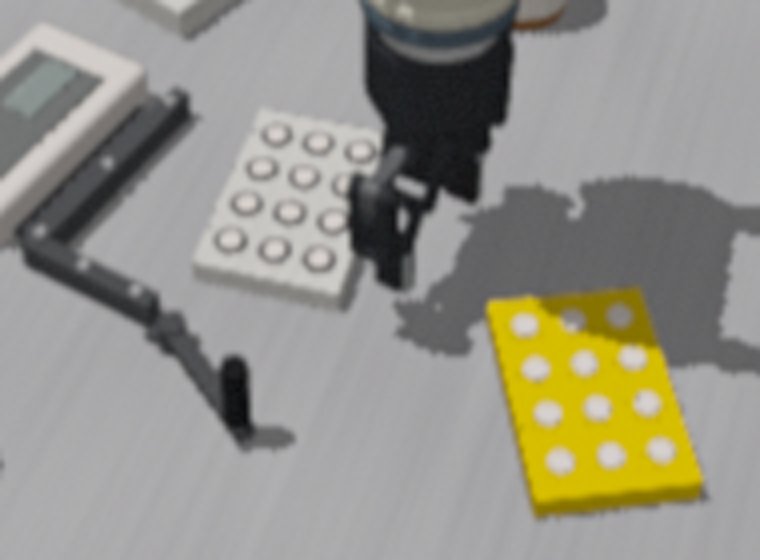

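The crop shows the open fingers just behind the plate's near edge (finger at about (390,250)), with the latch and yellow plate clear. Next I feel gently for the bench.

>>> step_arm(steps=[0,0,0.1,0,0,0,70,0,0,0.1,0,0,0,70,0,0,0.1,0,0,0,70,0,0,0.1,0,0,0,70,0,0,0.1,0,0,0,70,0,0,0,0,0,0,70])

```text
t: 4.48
position: [449.9, 63.9, 12.9]
ee_rot: [0.994, -0.107, -0.0, 0.0]
contact_force: [-0.5, 0.2, -0.1]
grip_width: 70.0
grasp_force: 0.0
```

>>> step_arm(steps=[0,0,0.1,0,0,0,70,0,0,0.1,0,0,0,70,0,0,0,0,0,0,70])

```text
t: 4.73
position: [449.9, 64.1, 8.8]
ee_rot: [0.994, -0.106, -0.0, 0.0]
contact_force: [-0.2, -0.4, -0.2]
grip_width: 70.0
grasp_force: 0.0
```

>>> step_arm(steps=[0,0,0.1,0,0,0,70,0,0,0,0,0,0,70])

```text
t: 4.9
position: [450.0, 64.1, 6.9]
ee_rot: [0.994, -0.106, -0.0, 0.0]
contact_force: [0.4, -0.7, 0.0]
grip_width: 70.2
grasp_force: 0.0
```

>>> step_arm(steps=[0.35,0,0,0,0,0,70,0.35,0,0,0,0,0,70,0.35,0,0,0,0,0,70,0.35,0,0,0,0,0,70,0.35,0,0,0,0,0,70,0.35,0,0,0,0,0,70,0.35,0,0,0,0,0,70,0.35,0,0,0,0,0,70,0.35,0,0,0,0,0,70,0,0,0,0,0,0,70])

```text
t: 5.73
position: [513.2, 50.0, 7.3]
ee_rot: [0.994, -0.107, 0.001, 0.0]
contact_force: [0.1, 0.6, -0.3]
grip_width: 70.1
grasp_force: 0.0
```

```bash
python3 - <<'E'
from h import *
st((-103,-108),7)
p,d=env.snapshot("side"); cv2.imwrite("pics/s2.png",cv2.resize(p[190:330,190:380,::-1],None,fx=4,fy=4,interpolation=cv2.INTER_CUBIC))
E
```

```text
t 5.73 world [513.2  50.    7.3] dock [-119.1 -109.3] yaw-dock -0.3 F [ 0.1  0.6 -0.3] w 70.1 j6 1.82 tip 8.0
shift shares [ 0.8  -0.07  0.02]
```

View pics/s2.png

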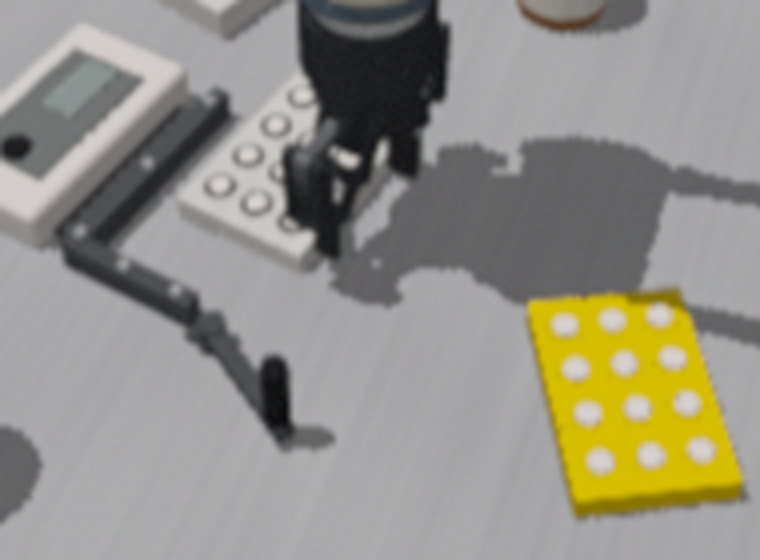

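The plate has swung nearly parallel to the far stop and rests against both fingers. I push 12 mm more and then measure with the arm clear.

>>> step_arm(steps=[0.2,0,0,0,0,0,70,0.2,0,0,0,0,0,70,0.2,0,0,0,0,0,70,0,0,0,0,0,0,70,-1,0,0,0,0,0,70,-1,0,0,0,0,0,70,-0.6,0,-0.8,0,0,0,70,0,0.3,-1,0,0,0,70,0,0.5,-1,0,0,0,70,0,0.5,-1,0,0,0,70])

```text
t: 6.62
position: [467.2, 33.7, 84.3]
ee_rot: [0.994, -0.106, 0.001, 0.0]
contact_force: [-0.5, 0.4, 0.3]
grip_width: 69.8
grasp_force: 0.0
```

```bash
python3 - <<'E'
from h import *
st((-50,-230),80)
p,d=env.snapshot("top"); np.save("t3.npy",p)
for thr in(95,110):
  try:
    r=blob("top",p,(262,198),18,thr);print(r,w2d(r[0]))
    r=blob("top",p,(255,133),35,thr);print(r,w2d(r[0]))
  except Exception as e: print(e)
cv2.imwrite("pics/t3.png",cv2.resize(p[100:290,165:405,::-1],None,fx=3,fy=3,interpolation=cv2.INTER_CUBIC))
E
```

```text
t 6.62 world [467.2  33.7  84.3] dock [-160.6 -134.9] yaw-dock -0.2 F [-0.5  0.4  0.3] w 69.8 j6 1.78 tip 8.0
shift shares [5.55 4.74 0.22]
(array([581.5,  25.5]), array([128. ,  70.1]), 78.4, 880) [ -47.16648748 -119.10928788]
(array([707.2,  53.1]), array([146.3,  82.2]), 78.1, 1161) [ 70.04830326 -65.97791456]
(array([589.7,  65.1]), array([46.5, 67.8]), 80.6, 313) [-47.37898011 -78.66976702]
(array([706.8,  53. ]), array([143.4,  78.3]), 78.0, 959) [ 69.67783539 -66.158894  ]
```

View pics/t3.png

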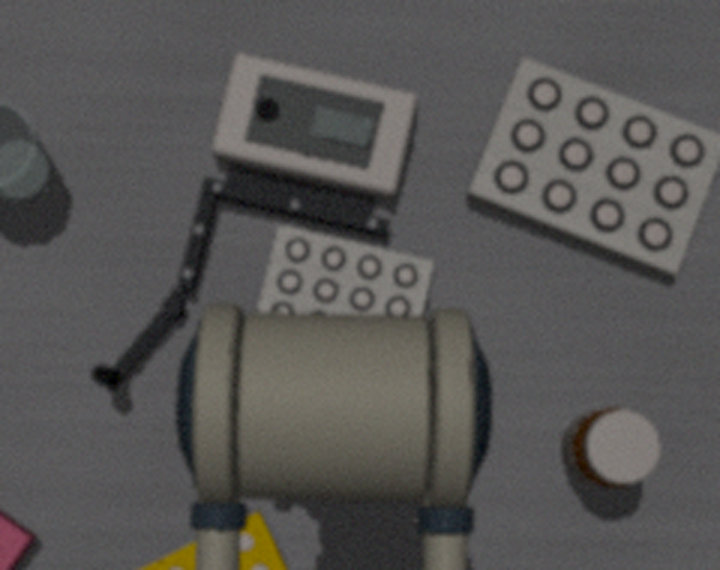

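The plate is now parallel to the far stop. Its centre is about 12 mm short in x and 55 mm to the right of docked. I turn the gripper 90° to push on the right short edge.

>>> step_arm(steps=[0,0,0,0,0,-1,45,0,0,0,0,0,-1,45,0,0,0,0,0,-1,45,0,0,0,0,0,-1,45,0,0,0,0,0,-1,45,0,0,0,0,0,-1,45,0,0,0,0,0,-1,45,0,0,0,0,0,-1,45,0,0,0,0,0,-1,45,0,0,0,0,0,-1,45])

```text
t: 7.5
position: [467.7, 33.8, 83.3]
ee_rot: [0.97, 0.242, 0.001, 0.0]
contact_force: [0.5, -0.1, 0.3]
grip_width: 44.9
grasp_force: 0.0
```

>>> step_arm(steps=[0,0,0,0,0,-1,45,0,0,0,0,0,-1,45,0,0,0,0,0,-1,45,0,0,0,0,0,-1,45,0,0,0,0,0,-1,45,0,0,0,0,0,-1,45,0,0,0,0,0,-1,45,0,0,0,0,0,-1,45,0,0,0,0,0,-1,45,0,0,0,0,0,-1,45])

```text
t: 8.33
position: [467.7, 33.7, 83.3]
ee_rot: [0.829, 0.559, 0.001, 0.001]
contact_force: [0.3, 0.1, -0.1]
grip_width: 45.0
grasp_force: 0.0
```

>>> step_arm(steps=[0,0,0,0,0,-1,45,0,0,0,0,0,-1,45,0,0,0,0,0,-0.55,45,-0.75,0.5,0,0,0,0,45,-0.75,0.8,0,0,0,0,45,-0.75,1,0,0,0,0,45,-0.75,1,0,0,0,0,45,-0.75,1,0,0,0,0,45,0,1,0,0,0,0,45,0,0,0,0,0,0,45])

```text
t: 9.17
position: [557.7, -63.3, 82.7]
ee_rot: [0.778, 0.628, 0.001, 0.001]
contact_force: [1.1, -0.4, 0.1]
grip_width: 45.0
grasp_force: 0.0
```

```bash
python3 - <<'E'
from h import *
st((-55,-210),20)
p,d=env.snapshot("top"); np.save("t4.npy",p)
for thr in(90,95,100):
    r=blob("top",p,(265,185),18,thr);print(r,w2d(r[0]))
E
```

```text
t 9.17 world [557.7 -63.3  82.7] dock [ -52. -211.] yaw-dock 89.9 F [ 1.1 -0.4  0.1] w 45.0 j6 0.04 tip 8.0
shift shares [ 0.05 -0.16  3.14]
(array([575.9,  38. ]), array([108.1,  86.4]), 78.0, 1173) [ -55.24301018 -108.04674834]
(array([575.6,  37.3]), array([106.5,  86.2]), 78.1, 1057) [ -55.39091628 -108.79382516]
(array([575.8,  37.1]), array([105.5,  85.3]), 77.9, 1000) [ -55.15370442 -108.94787235]
```

>>> step_arm(steps=[0,-0.15,0.6,0,0,0,45,0,0,0.6,0,0,0,45,0,0,0.6,0,0,0,45,0,0,0.6,0,0,0,45,0,0,0.6,0,0,0,45,0,0,0.5,0,0,0,45,0,0,0,0,0,0,45])

```text
t: 9.8
position: [550.3, -60.6, 9.8]
ee_rot: [0.777, 0.629, -0.002, -0.002]
contact_force: [0.2, 0.3, -0.1]
grip_width: 45.0
grasp_force: 0.0
```

>>> step_arm(steps=[0.35,0,0,0,0,0,45,0.35,0,0,0,0,0,45,0.35,0,0,0,0,0,45,0.35,0,0,0,0,0,45,0.35,0,0,0,0,0,45,0.35,0,0,0,0,0,45,0.35,0,0,0,0,0,45,0.35,0,0,0,0,0,45,0.35,0,0,0,0,0,45,0,0,0,0,0,0,45])

```text
t: 10.63
position: [566.0, 2.0, 13.9]
ee_rot: [0.777, 0.629, 0.001, 0.0]
contact_force: [0.7, -0.7, 1.1]
grip_width: 44.9
grasp_force: 0.0
```

```bash
python3 - <<'E'
from h import *
st((-55,-138),13)
p,d=env.snapshot("top"); np.save("t5.npy",p)
for thr in(90,95,100):
    r=blob("top",p,(245,190),18,thr);print(r,w2d(r[0]))
E
```

```text
t 10.63 world [566.    2.   13.9] dock [ -57.4 -145.3] yaw-dock 90.0 F [ 0.7 -0.7  1.1] w 44.9 j6 0.15 tip 8.0
shift shares [0.36 0.12 0.05]
(array([588.9, 103.1]), array([63. , 85.6]), 77.1, 506) [-56.06214244 -41.66648755]
(array([589.5, 104.2]), array([60.7, 85.3]), 78.1, 481) [-55.70395674 -40.46577817]
(array([589.4, 103.9]), array([59. , 84.9]), 78.1, 448) [-55.739398   -40.78001362]
```

>>> step_arm(steps=[0.1,0,0,0,0,0,45,0.1,0,0,0,0,0,45,0.1,0,0,0,0,0,45,0.1,0,0,0,0,0,45,0,0,0,0,0,0,45])

```text
t: 11.1
position: [567.0, 8.7, 13.2]
ee_rot: [0.777, 0.629, 0.0, -0.0]
contact_force: [0.4, -2.2, 1.1]
grip_width: 45.1
grasp_force: 1.1
```

>>> step_arm(steps=[0.05,0,0,0,0,0,45,0.05,0,0,0,0,0,45,0,0,0,0,0,0,45])

```text
t: 11.35
position: [567.3, 9.8, 13.2]
ee_rot: [0.777, 0.629, -0.001, 0.0]
contact_force: [-0.8, -4.6, 1.8]
grip_width: 44.9
grasp_force: 2.6
```

>>> step_arm(steps=[0.05,0,0,0,0,0,45,0.05,0,0,0,0,0,45,0,0,0,0,0,0,45,0,0,0,0,0,0,45])

```text
t: 11.68
position: [567.3, 9.9, 13.2]
ee_rot: [0.778, 0.629, -0.002, 0.001]
contact_force: [-2.4, -10.9, 1.6]
grip_width: 44.8
grasp_force: 5.8
```

```bash
python3 - <<'E'
from h import *
st((-55,-138),13)
E
```

```text
t 11.68 world [567.3   9.9  13.2] dock [ -57.8 -137.3] yaw-dock 89.9 F [ -2.4 -10.9   1.6] w 44.8 j6 0.17 tip 8.0
shift shares [-0.03  0.14  0.01]
```

The force rose to about 11 N with no further movement, so the plate is against the side stop. I back off, go round to the near edge and push it home.

>>> step_arm(steps=[-0.7,0,0,0,0,0,45,-1,0,0,0,0,0,45,0,0,-1,0,0,0,70,0,0,-1,0,0,0,70,0,0,-1,0,0,0,70,0.5,-0.4,-0.8,0,0,0,70,1,-0.7,0,0,0,0,70,1,-0.7,0,0,0,0,70,1,-0.7,0,0,0,0,70,1,-0.7,0,0,0,0,70])

```text
t: 12.52
position: [516.3, 81.7, 89.1]
ee_rot: [0.777, 0.629, 0.001, -0.001]
contact_force: [-0.0, -0.0, -0.2]
grip_width: 70.1
grasp_force: 0.0
```

>>> step_arm(steps=[0.7,-0.4,0,0,0,0.5,70,0,0,0,0,0,1,70,0,0,0,0,0,1,70,0,0,0,0,0,1,70,0,0,0,0,0,1,70,0,0,0,0,0,1,70,0,0,0,0,0,1,70,0,0,0,0,0,1,70,0,0,0,0,0,1,70,0,0,0,0,0,1,70])

```text
t: 13.35
position: [511.8, 96.2, 88.9]
ee_rot: [0.94, 0.34, 0.0, -0.001]
contact_force: [-0.9, 0.5, -0.5]
grip_width: 69.9
grasp_force: 0.0
```

>>> step_arm(steps=[0,0,0,0,0,1,70,0,0,0,0,0,1,70,0,0,0,0,0,1,70,0,0,0,0,0,1,70,0,0,0,0,0,1,70,0,0,0,0,0,1,70,0,0,0,0,0,1,70,0,0,0,0,0,1,70,0,0,0,0,0,1,70,0,0,0,0,0,1,70])

```text
t: 14.18
position: [511.8, 96.2, 88.9]
ee_rot: [1.0, -0.002, -0.0, -0.001]
contact_force: [-0.3, -0.2, -0.1]
grip_width: 70.2
grasp_force: 0.0
```

>>> step_arm(steps=[0,0,0,0,0,1,70,0,0,0,0,0,1,70,0,0,0,0,0,1,70,0,0,0,0,0,0,70])

```text
t: 14.52
position: [511.8, 96.1, 89.0]
ee_rot: [0.994, -0.106, -0.0, -0.001]
contact_force: [-0.5, 0.1, -0.4]
grip_width: 70.5
grasp_force: 0.0
```

```bash
python3 - <<'E'
from h import *
st((-132,-64),9)
E
```

```text
t 14.52 world [511.8  96.1  89. ] dock [-130.   -64.5] yaw-dock -0.1 F [-0.5  0.1 -0.4] w 70.5 j6 1.90 tip 8.0
shift shares [-0.1  -0.02  4.  ]
```

>>> step_arm(steps=[-0.1,0,0.8,0,0,0,70,0,0,0.8,0,0,0,70,0,0,0.8,0,0,0,70,0,0,0.8,0,0,0,70,0,0,0.8,0,0,0,70,0,0,0,0,0,0,70,0.35,0,0,0,0,0,70,0.35,0,0,0,0,0,70,0.3,0,0,0,0,0,70,0.2,0,0,0,0,0,70])

```text
t: 15.35
position: [534.9, 91.2, 10.8]
ee_rot: [0.995, -0.105, 0.001, -0.0]
contact_force: [-6.2, 0.8, 5.1]
grip_width: 70.3
grasp_force: 3.1
```

>>> step_arm(steps=[0.1,0,0,0,0,0,70,0.1,0,0,0,0,0,70,0.1,0,0,0,0,0,70,0.1,0,0,0,0,0,70,0,0,0,0,0,0,70])

```text
t: 15.77
position: [541.5, 89.8, 10.1]
ee_rot: [0.995, -0.105, -0.0, -0.0]
contact_force: [-4.6, 0.9, 3.7]
grip_width: 70.2
grasp_force: 2.2
```

>>> step_arm(steps=[0.05,0,0,0,0,0,70,0.05,0,0,0,0,0,70,0.05,0,0,0,0,0,70,0,0,0,0,0,0,70])

```text
t: 16.1
position: [544.2, 89.2, 10.0]
ee_rot: [0.995, -0.105, -0.0, -0.0]
contact_force: [-5.2, 1.0, 4.0]
grip_width: 70.2
grasp_force: 2.6
```

>>> step_arm(steps=[0.05,0,0,0,0,0,70,0.05,0,0,0,0,0,70,0,0,0,0,0,0,70])

```text
t: 16.35
position: [544.3, 89.2, 9.9]
ee_rot: [0.995, -0.104, -0.003, -0.0]
contact_force: [-11.8, 1.2, 10.9]
grip_width: 69.9
grasp_force: 6.8
```

```bash
python3 - <<'E'
from h import *
st((-97,-64),9)
E
```

```text
t 16.35 world [544.3  89.2   9.9] dock [-96.8 -64.5] yaw-dock 0.0 F [-11.8   1.2  10.9] w 69.9 j6 1.88 tip 8.0
shift shares [-0.01 -0.02  0.04]
```

>>> step_arm(steps=[0.05,0,0,0,0,0,70,0.05,0,0,0,0,0,70,0,0,0,0,0,0,70,-0.3,0,0,0,0,0,70,-1,0,0,0,0,0,70,-0.5,0,-0.7,0,0,0,70,0,0,-1,0,0,0,70,0,0,-1,0,0,0,70,0,0,-1,0,0,0,70,0,0,0,0,0,0,70])

```text
t: 17.18
position: [515.9, 95.8, 88.7]
ee_rot: [0.994, -0.105, 0.005, -0.001]
contact_force: [0.8, 0.6, 0.7]
grip_width: 69.9
grasp_force: 0.0
```

```bash
python3 - <<'E'
from h import *
st()
p,d=env.snapshot("side"); cv2.imwrite("pics/s6.png",cv2.resize(p[180:320,165:325,::-1],None,fx=4.2,fy=4.2,interpolation=cv2.INTER_CUBIC))
E
```

```text
t 17.18 world [515.9  95.8  88.7] dock [-126.  -64.] yaw-dock -0.0 F [0.8 0.6 0.7] w 69.9 j6 1.90 tip 8.0
```

View pics/s6.png

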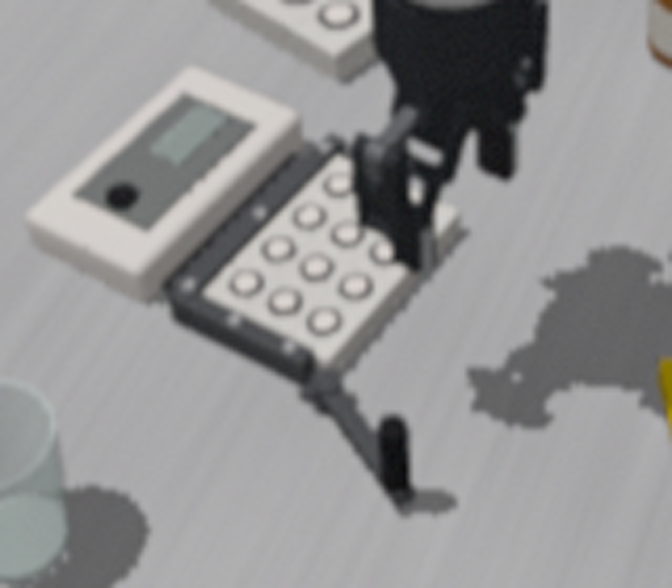

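The plate looks seated against both stops: its far edge is along the bar at (180,285)–(330,150) and its left edge is along the side stop. I go to the right-hand end to check from above and confirm with a light push.

>>> step_arm(steps=[0.69,0.93,0,0,0,0,0,0.69,0.93,0,0,0,0,0,0.69,0.93,0,0,0,0,0,0.69,0.93,0,0,0,0,0,0.69,0.93,0,0,0,0,0,0.69,0.93,0,0,0,0,0,0,0,0,0,0,0,0])

```text
t: 17.82
position: [571.4, -34.4, 81.5]
ee_rot: [0.994, -0.106, -0.0, 0.001]
contact_force: [-0.2, 0.7, -0.1]
grip_width: -0.1
grasp_force: 0.0
```

```bash
python3 - <<'E'
from h import *
st((-43,-170),16)
p,d=env.snapshot("top")
for thr in(90,95,100,105):
    r=blob("top",p,(240,180),18,thr);print(r,w2d(r[0]))
E
```

```text
t 17.82 world [571.4 -34.4  81.5] dock [ -44.6 -179.8] yaw-dock -0.2 F [-0.2  0.7 -0.1] w -0.1 j6 1.67 tip 8.0
shift shares [ 0.08 -0.5   3.27]
(array([596. ,  83.3]), array([112.5,  85. ]), 78.0, 1083) [-45.000643   -59.55763704]
(array([595.8,  83.1]), array([111.9,  84.2]), 78.1, 1025) [-45.15469018 -59.7948489 ]
(array([595.8,  83.1]), array([111.9,  83.9]), 78.1, 973) [-45.15469018 -59.7948489 ]
(array([596.1,  83.9]), array([109.1,  83.3]), 78.1, 894) [-45.02757525 -58.94995731]
```

>>> step_arm(steps=[0.08,0,0.8,0,0,0,0,0,0,0.8,0,0,0,0,0,0,0.8,0,0,0,0,0,0,0.85,0,0,0,0,0,-0.3,0,0,0,0,0,0,-0.4,0,0,0,0,0,0,-0.4,0,0,0,0,0,0,-0.2,0,0,0,0,0,0,-0.1,0,0,0,0,0,0,0,0,0,0,0,0])

```text
t: 18.7
position: [578.9, -2.9, 19.4]
ee_rot: [0.995, -0.104, 0.001, -0.0]
contact_force: [0.2, -0.4, 0.0]
grip_width: -0.2
grasp_force: 0.0
```

>>> step_arm(steps=[0,-0.1,0,0,0,0,0,0,-0.1,0,0,0,0,0,0,-0.1,0,0,0,0,0,0,0,0,0,0,0,0])

```text
t: 19.03
position: [579.4, 2.3, 18.3]
ee_rot: [0.994, -0.105, 0.0, -0.0]
contact_force: [0.7, 0.7, -0.1]
grip_width: -0.0
grasp_force: 0.0
```

```bash
python3 - <<'E'
from h import *
st((-43,-142),16)
E
```

```text
t 19.03 world [579.4   2.3  18.3] dock [ -44.4 -142.2] yaw-dock -0.0 F [ 0.7  0.7 -0.1] w -0.0 j6 1.73 tip 8.0
shift shares [ 0.07 -0.01  0.12]
```

>>> step_arm(steps=[0,-0.1,0.05,0,0,0,0,0,-0.1,0.05,0,0,0,0,0,-0.1,0,0,0,0,0,0,0,0,0,0,0,0])

```text
t: 19.37
position: [580.3, 5.8, 16.6]
ee_rot: [0.994, -0.105, -0.0, 0.002]
contact_force: [-2.3, -7.9, 3.2]
grip_width: 0.0
grasp_force: 4.5
```

>>> step_arm(steps=[0,-0.1,0,0,0,0,0,0,-0.1,0,0,0,0,0,0,0,0,0,0,0,0])

```text
t: 19.62
position: [580.4, 6.3, 16.6]
ee_rot: [0.994, -0.106, -0.001, 0.005]
contact_force: [-6.3, -18.6, 6.3]
grip_width: -0.4
grasp_force: 10.2
```

The push stalled at about 18 N with under 1 mm of movement, so the plate is seated on both stops. Now the latch: I retreat and locate the knob.

>>> step_arm(steps=[0,0.3,0,0,0,0,0,0,0.8,0,0,0,0,0,0,0,-1,0,0,0,40,0,0,-1,0,0,0,40,0,0,-1,0,0,0,40,0,0,-1,0,0,0,40,0,0,0,0,0,0,40])

```text
t: 20.2
position: [579.1, -9.6, 101.4]
ee_rot: [0.994, -0.105, 0.004, -0.0]
contact_force: [0.1, -0.6, 1.4]
grip_width: 40.3
grasp_force: 0.0
```

```bash
python3 - <<'E'
from h import *
p,d=env.snapshot("top");p2,d2=env.snapshot("side")
for thr in(90,100):
    r=blob("top",p,(240,180),18,thr);print(r,w2d(r[0]))
# knob: darkest blob near
for n,q,(x0,x1,y0,y1) in(("top",p,(190,215,215,240)),("side",p2,(250,268,272,300))):
    g=cv2.cvtColor(q,cv2.COLOR_RGB2GRAY)[y0:y1,x0:x1]; m=g<(28 if n=="top" else 40)
    ys,xs=np.nonzero(m); print(n,len(xs),xs.min()+x0,xs.max()+x0,ys.min()+y0,ys.max()+y0,xs.mean()+x0,ys.mean()+y0)
    c=(xs.mean()+x0,ys.mean()+y0); k=ray(n,c,45)[0]
    print(k,w2d(k), w2d(k)-[-94,12], np.degrees(np.arctan2(*(w2d(k)-[-94,12])[::-1])))
k=(d2w((-94,12)));st()
E
```

```text
(array([600. , 102.2]), array([74.3, 85.3]), 78.6, 713) [-45.01758355 -40.23900062]
(array([599.8, 102.3]), array([73.3, 84. ]), 78.6, 635) [-45.23400424 -40.1827682 ]
top 54 197 213 216 229 202.64814814814815 224.42592592592592
[507.17467794 201.01238798] [-156.35870027   37.11462994] [-62.35870027  25.11462994] 158.06315504132354
side 88 256 261 280 296 258.375 288.42045454545456
[503.98873596 215.38258169] [-162.46275305   50.50840586] [-68.46275305  38.50840586] 150.6434497502662
t 20.30 world [577.4  -9.5  96.9] dock [ -43.9 -154.2] yaw-dock -0.0 F [-0.6  0.7 -0.1] w 39.8 j6 1.71 tip 8.0
```

```bash
python3 - <<'E'
from h import *
def proj(n,X):
    c=env.camera_params(n);q=c["R"]@X+c["t"];return np.round([c["fx"]*q[0]/q[2]+c["cx"],c["fy"]*q[1]/q[2]+c["cy"]],1)
for a in range(142,166,3):
    w=d2w(np.array([-94,12])+72*np.array([np.cos(np.radians(a)),np.sin(np.radians(a))]))
    print(a,w.round(1),[proj(n,np.r_[w,z]) for n in("top","side") for z in(62,20)])
p,d=env.snapshot("top");p2,_=env.snapshot("side")
a=cv2.resize(p[205:245,185:235,::-1],None,fx=8,fy=8,interpolation=cv2.INTER_NEAREST)
b=cv2.resize(p2[262:310,240:280,::-1],None,fx=8,fy=8,interpolation=cv2.INTER_NEAREST)
c=np.zeros((384,720,3),np.uint8);c[:320,:400]=np.clip(a.astype(int)*2,0,255);c[:384,400:]=b;cv2.imwrite("pics/k.png",c)
E
```

```text
142 [516.7 218.6] [array([193.5, 219.4]), array([197.1, 221. ]), array([251.4, 282.8]), array([252.6, 295.3])]
145 [513.8 216.1] [array([194.6, 220.7]), array([198.2, 222.3]), array([253.2, 282.2]), array([254.3, 294.7])]
148 [511.2 213.5] [array([195.7, 221.9]), array([199.3, 223.5]), array([255. , 281.6]), array([256. , 294.1])]
151 [508.6 210.7] [array([196.9, 223.1]), array([200.4, 224.6]), array([256.7, 280.8]), array([257.7, 293.3])]
154 [506.2 207.8] [array([198.2, 224.2]), array([201.6, 225.6]), array([258.4, 280.1]), array([259.3, 292.6])]
157 [504.  204.8] [array([199.5, 225.2]), array([202.9, 226.6]), array([260. , 279.2]), array([260.9, 291.7])]
160 [501.9 201.6] [array([200.9, 226.2]), array([204.2, 227.6]), array([261.6, 278.3]), array([262.4, 290.8])]
163 [500.  198.4] [array([202.3, 227.1]), array([205.6, 228.4]), array([263. , 277.3]), array([263.8, 289.8])]
```

View pics/k.png

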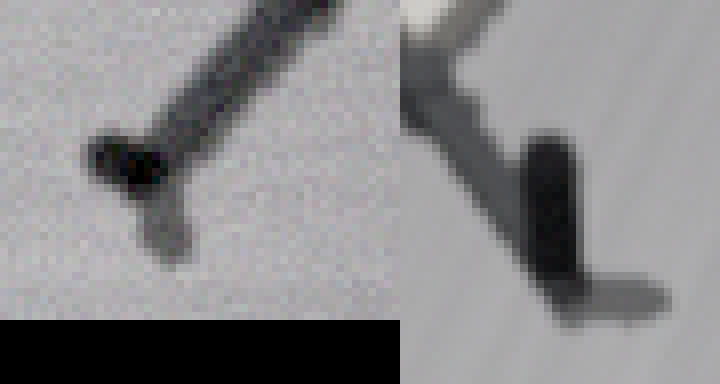

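The knob's top is at about (198.5,224.4) in the top view and (258.9,280) in the side view. Both match the arm pointing at about 155° in the dock frame (latch about 0.35 rad), so I move over it.

>>> step_arm(steps=[-0.58,-0.98,0,0,0,0,40,-0.58,-0.98,0,0,0,0,40,-0.58,-0.98,0,0,0,0,40,-0.58,-0.98,0,0,0,0,40,-0.58,-0.98,0,0,0,0,40,-0.58,-0.98,0,0,0,0,40,-0.58,-0.98,0,0,0,0,40,-0.58,-0.98,0,0,0,0,40,-0.58,-0.98,0,0,0,0,40,-0.58,-0.98,0,0,0,0,40])

```text
t: 21.23
position: [502.9, 207.1, 94.3]
ee_rot: [0.994, -0.105, -0.001, 0.001]
contact_force: [1.0, -0.4, -0.5]
grip_width: 40.2
grasp_force: 0.0
```

>>> step_arm(steps=[0,0,0,0,0,0,40,0,0,0,0,0,0,40])

```text
t: 21.4
position: [503.2, 206.9, 94.5]
ee_rot: [0.995, -0.104, -0.001, 0.001]
contact_force: [-0.1, -0.7, -0.2]
grip_width: 40.1
grasp_force: 0.0
```

```bash
python3 - <<'E'
from h import *
st((-159.3,42.4),40)
E
```

```text
t 21.40 world [503.2 206.9  94.5] dock [-161.5   42. ] yaw-dock 0.1 F [-0.1 -0.7 -0.2] w 40.1 j6 2.11 tip 8.0
shift shares [ 0.12 -0.02  2.73]
```

Now I descend and close to a loose cage.

>>> step_arm(steps=[0.12,0,0.5,0,0,0,40,0,0,0.5,0,0,0,40,0,0,0.5,0,0,0,40,0,0,0.5,0,0,0,40,0,0,0.5,0,0,0,40,0,0,0.2,0,0,0,40,0,0,0,0,0,0,30,0,0,0,0,0,0,18,0,0,0,0,0,0,18,0,0,0,0,0,0,18], squeeze=20)

```text
t: 22.23
position: [507.1, 205.9, 43.2]
ee_rot: [0.995, -0.105, 0.001, -0.0]
contact_force: [0.3, 0.6, 0.4]
grip_width: 17.9
grasp_force: 0.0
```

>>> step_arm(steps=[-0.09,0.23,0,0,0,-1,18,-0.09,0.23,0,0,0,-1,18,-0.09,0.23,0,0,0,-1,18,0,0,0,0,0,0,18])

```text
t: 22.57
position: [499.5, 192.7, 43.1]
ee_rot: [1.0, 0.001, 0.001, -0.0]
contact_force: [0.2, 0.4, 0.0]
grip_width: 18.0
grasp_force: 0.0
```

```bash
python3 - <<'E'
from h import *
a=np.radians(155+12); st(np.array([-94,12])+72*np.array([np.cos(a),np.sin(a)]),40)
E
```

```text
t 22.57 world [499.5 192.7  43.1] dock [-162.1   27.4] yaw-dock 12.1 F [0.2 0.4 0. ] w 18.0 j6 1.87 tip 8.0
shift shares [-0.09 -0.06  0.15]
```

>>> step_arm(steps=[-0.09,-0.04,0,0,0,0,12,0,0,0,0,0,0,12,0,0,0,0,0,0,12])

```text
t: 22.82
position: [499.2, 193.2, 43.1]
ee_rot: [1.0, -0.002, 0.002, 0.001]
contact_force: [4.8, -3.4, -0.1]
grip_width: 14.2
grasp_force: 21.0
```

The fingers hold the knob (14.2 mm wide, 21 N). I carry it round the arc with a light cage.

>>> step_arm(steps=[-0.09,0.23,0,0,0,-1,17,-0.09,0.23,0,0,0,-1,17,-0.09,0.23,0,0,0,-1,17,-0.09,0.23,0,0,0,-1,17,-0.09,0.23,0,0,0,-1,17,-0.09,0.23,0,0,0,-1,17,-0.09,0.23,0,0,0,-1,17,-0.09,0.23,0,0,0,-1,17,-0.09,0.23,0,0,0,-1,17,0,0,0,0,0,0,17])

```text
t: 23.65
position: [493.6, 149.8, 42.5]
ee_rot: [0.951, 0.309, 0.0, 0.0]
contact_force: [-0.5, -0.6, 0.2]
grip_width: 17.0
grasp_force: 0.0
```

```bash
python3 - <<'E'
from h import *
a=np.radians(155+48); st(np.array([-94,12])+72*np.array([np.cos(a),np.sin(a)]),43)
E
```

```text
t 23.65 world [493.6 149.8  42.5] dock [-159.   -15.8] yaw-dock 48.0 F [-0.5 -0.6  0.2] w 17.0 j6 1.17 tip 8.0
shift shares [-0.05 -0.03 -0.02]
```

Tracking within 1 mm.

>>> step_arm(steps=[-0.12,0.23,0,0,0,-1,17,-0.09,0.23,0,0,0,-1,17,-0.09,0.23,0,0,0,-1,17,-0.09,0.23,0,0,0,-1,17,-0.09,0.23,0,0,0,-1,17,-0.09,0.23,0,0,0,-1,17,-0.09,0.23,0,0,0,-1,17,-0.09,0.23,0,0,0,-1,17,-0.09,0.23,0,0,0,-1,17,0,0,0,0,0,0,17])

```text
t: 24.48
position: [515.7, 111.9, 42.4]
ee_rot: [0.81, 0.587, 0.0, 0.0]
contact_force: [0.8, 0.1, -0.3]
grip_width: 17.0
grasp_force: 0.0
```

```bash
python3 - <<'E'
from h import *
a=np.radians(155+84); st(np.array([-94,12])+72*np.array([np.cos(a),np.sin(a)]),43)
E
```

```text
t 24.48 world [515.7 111.9  42.4] dock [-129.5  -48.3] yaw-dock 83.9 F [ 0.8  0.1 -0.3] w 17.0 j6 0.47 tip 8.0
shift shares [-0.08 -0.07 -0.03]
```

>>> step_arm(steps=[-0.15,0.2,0,0,0,-1,17,-0.09,0.22,0,0,0,-1,17,-0.09,0.23,0,0,0,-1,17,-0.09,0.23,0,0,0,-1,17,-0.09,0.23,0,0,0,-1,17,-0.09,0.23,0,0,0,-1,17,-0.09,0.23,0,0,0,-1,17,0,0,0,0,0,0,17])

```text
t: 25.15
position: [545.0, 95.5, 42.3]
ee_rot: [0.644, 0.765, 0.0, 0.0]
contact_force: [0.3, 0.1, -0.1]
grip_width: 17.2
grasp_force: 0.0
```

```bash
python3 - <<'E'
from h import *
st((-94,-60),43)
E
```

```text
t 25.15 world [545.   95.5  42.3] dock [-97.4 -58.3] yaw-dock 111.8 F [ 0.3  0.1 -0.1] w 17.2 j6 -0.06 tip 8.0
shift shares [-0.14  0.13 -0.03]
```

>>> step_arm(steps=[-0.05,0.08,0,0,0,0,17,-0.03,0.08,0,0,0,0,17,-0.03,0.08,0,0,0,0,17,0,0,0,0,0,0,17])

```text
t: 25.48
position: [549.2, 94.3, 42.3]
ee_rot: [0.644, 0.765, -0.0, -0.0]
contact_force: [-3.7, -0.2, 1.8]
grip_width: 17.2
grasp_force: 1.7
```

>>> step_arm(steps=[-0.02,0.06,0,0,0,0,17,-0.02,0.06,0,0,0,0,17,0,0,0,0,0,0,17])

```text
t: 25.73
position: [549.6, 94.2, 42.1]
ee_rot: [0.643, 0.766, -0.002, -0.003]
contact_force: [-12.4, 0.4, 6.3]
grip_width: 17.4
grasp_force: 6.4
```

The end stop is reached: the force rose to 12 N with no travel. I release and lift away.

>>> step_arm(steps=[0.02,-0.08,0,0,0,0,20,0,0,0,0,0,0,30,0,0,0,0,0,0,30,0,0,-0.5,0,0,0,30,0,0,-1,0,0,0,30,0,0,-1,0,0,0,30,0,0,-1,0,0,0,30,0,0,-1,0,0,0,30,0,0,-1,0,0,0,30,0,0,-1,0,0,0,30])

```text
t: 26.57
position: [550.7, 93.9, 174.3]
ee_rot: [0.643, 0.766, 0.001, 0.001]
contact_force: [0.6, -0.3, 0.3]
grip_width: 30.0
grasp_force: 0.0
```

>>> step_arm(steps=[-0.3,-1,0,0,0,0,30,-0.3,-1,0,0,0,0,30,-0.3,-1,0,0,0,0,30,-0.3,-1,0,0,0,0,30,0,-1,0,0,0,0,30,0,-1,0,0,0,0,30,0,0,0,0,0,0,30])

```text
t: 27.15
position: [434.7, 49.0, 173.7]
ee_rot: [0.643, 0.766, 0.0, 0.001]
contact_force: [0.3, -0.4, 0.1]
grip_width: 29.9
grasp_force: 0.0
```

```bash
python3 - <<'E'
from h import *
st()
p,_=env.snapshot("top");p2,_=env.snapshot("side")
for thr in(90,100):
    r=blob("top",p,(245,180),18,thr);print(r,w2d(r[0]))
a=cv2.resize(p[110:240,180:310,::-1],None,fx=3,fy=3,interpolation=cv2.INTER_CUBIC)
b=cv2.resize(p2[185:315,170:300,::-1],None,fx=3,fy=3,interpolation=cv2.INTER_CUBIC)
cv2.imwrite("pics/f.png",np.hstack([np.clip(a.astype(int)*2,0,255).astype(np.uint8),b]))
E
```

```text
t 27.15 world [434.7  49.  173.7] dock [-195.6 -126.6] yaw-dock 111.9 F [ 0.3 -0.4  0.1] w 29.9 j6 -0.14 tip 8.0
(array([594.5,  76.6]), array([126.2,  85.1]), 77.9, 1287) [-45.07485607 -66.4230935 ]
(array([594.5,  76.6]), array([125.1,  84. ]), 78.1, 1156) [-45.07485607 -66.4230935 ]
```

View pics/f.png

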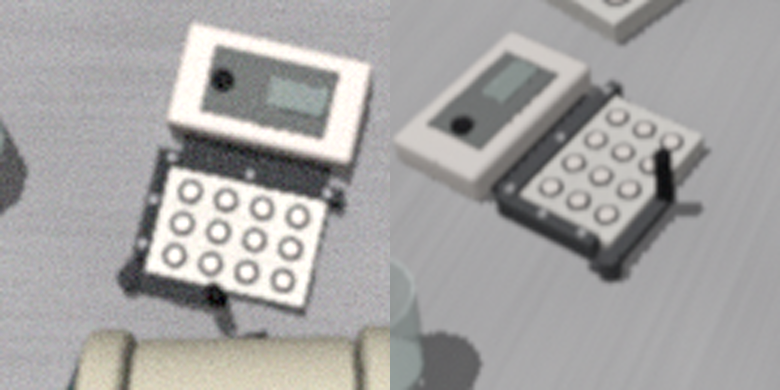

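The plate is against both stops: measured relative to the scanner it sits at about (-42.6, -63.4). The latch arm lies closed along the near edge and the arm is clear.

```bash
python3 -c "
from rig import env
print(env.job_done())"
```

```text
the job is handed in; nothing more can be done
None
```

The plate is seated flush in the corner of both stops, the latch is closed on its end stop, and I have handed the job in; no verdict came back.

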